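# Set the sugar mill's grind: dial home to its stop, then five clicks back

### The arm

A 7-joint arm with a two-finger parallel gripper is mounted at the origin on the work surface; the furniture and walls round the work are solid. World frame = base frame: x ahead of the robot, y to its left, z up, the work surface at z = 0. Lengths are in m, angles in rad, forces in N, time in s.
With the tool pointing down it reaches from about 0.425 to 0.825 m from the base axis. Payload 3.6 kg.
Tool frame: the origin (TCP) lies midway between the tips of the shut fingers; the grasp point (between the pads) lies 19 mm behind it; x points along the fingers, y is the direction in which the jaws open and shut, and the axes are right-handed (so a half turn about x gives the same grasp; the last joint's range is limited). The gripper opens to 85 mm and grips with 20 to 120 N. Pads are 22 mm wide; open, the fingers measure 114 mm over their backs; the gripper's body (76 mm by 85 mm) begins 54 mm behind the grasp point. The pads swing forward as they close: fully open they stand 13 mm farther back than shut.
Start: joints at [1.145, 0.615, -0.013, 1.423, 0.008, 1.103, -0.04], TCP at [0.252, -0.599, 0.231] pointing down, gripper open.
Joint ranges: [-3.12, 3.12], [-0.3, 2.06], [-1.34, 1.32], [0.26, 2.42], [-1.36, 4.5], [0.01, 1.98], [-2.84, 2.84]. Speed limits (rad/s): [2.79, 2.79, 3.14, 3.14, 3.14, 3.14, 3.14].

### API

Orientations are given as a rotation vector (axis times angle).
In Python, from station import bot gives the robot as it stands.
- The arm moves only by the tool play_rows, never from a script. Its argument "series" is text: rows parted by semicolons, each of 5 numbers parted by spaces: the opening, from 0 (shut) to 1 (fully open), then the shift along the tool's x, y, z in cm, then the turn about the tool's x in rad. A call has 1 to 12 rows; each row shifts and turns the commanded pose from where the row before left it, along the tool's axes as they then stand; what a row does not reach is not made up. A row lasts 1/8 s, in which the tool goes at most 62.5 mm and 10.7 degrees, less where a joint would pass 70% of its speed; a pose out of reach is approached as far as the arm can. A call with a gripper value outside its range is refused whole. The fingers move at their own pace and stop on an object; "grip_force" is the grip in N (left out, the last holds). Time passes only in rows, so rows that do not move let the fingers close. It gives the time, the measured TCP pose, the force and the opening at its end, in the units of the state.
- bot.observe(): the state, without advancing time (a new reading comes with each control period).
- bot.get_image(name): name is "scene" or "side" or "wrist"; returns a dict with "color" (480x640x3 uint8, red, green, blue), "mtx" (3x3 intrinsics, pixels), "rvec" (rotation vector, rad) and "tvec" (3), from world to camera coordinates, as OpenCV has them. Camera axes: x right, y down, z forward; pixel columns grow to the right and rows downward; lengths in m; the calibration is good to about 2 mm. A picture is of the moment at which its call begins. There is no depth.
- bot.finish_job(): hands the job in, once; it reports no verdict.
Trained networks look in the newest picture that a camera, given by its name, has taken for a name from the list of things; names that differ only in an ending like _2 or _b are one class to them, and where a whole thing is asked for, a point or a joint stands for the part that bears it (a point fixed in the world has none). Each returns a list of dicts, best first, with "conf" (0 to 1); they miss things now and then, are a little off and sometimes report something else, mostly with a low value. They report only what shows in the picture. A call takes as long as a camera call.
- bot.silhouettes(camera, thing): "pixels" (480x640 bool, what is visible of it).
- bot.landmark_of(camera, thing): "xyz" ([x, y, z] in m, in world coordinates, good to about 4 mm: a listed point, or the origin of a listed thing).
The state is a dict: "clock": time; "joint_positions": joint angles; "qvel": joint speeds; "joint_efforts": joint torques, N m; "ee_pos": TCP position; "tool_rot": TCP orientation; "ft_force": force on the tool from outside, world axes, zero at the start; "moment": the same for the moment, N m; "finger_gap": opening from 0.0 (shut) to 1.0 (fully open).
Only numpy, scipy, OpenCV 4.12 (cv2) and the standard library are available. Lean on these libraries where they do the work, as an engineer would, in place of code of your own. Each camera call takes 0.05 s, during which the arm holds its last target.

### The job

Set the grind on the sugar mill: turn the dial on its top clockwise until it is up against its stop, gently, without forcing it past, then turn it back exactly five clicks and let go. Leave the things standing round the mill where they are.

Things in the scene. Friction and masses are not known exactly. Their poses are not given: they have to be found in the camera images.
- mill: white electric sugar mill screwed to the table: a low rounded box, 110 mm wide, top 82 mm above the table, with a grey drawer front and wire pull at its front end. Origin on the table under the dial's axis; x runs back towards the hopper, z up. The box reaches from 55 mm in front of the origin (pull: 73 mm) to 155 mm behind it. A steel bezel 72 mm across under the dial has its top at 90 mm.
- hopper_top (a point): top of the lidded smoke-clear hopper on the mill's rear part: 78 mm across, centred 112 mm behind the dial's axis, 151 mm above the table; fixed
- dial_grip (a point): point on the black dial's upright axis, 120 mm above the table, at the height to grip. The dial is a disc 58 mm across (90 to 98 mm above the table) with an upright bar on it, 50 mm long, 12 mm thick, from 98 to 132 mm: grip it across its thickness. x runs along the bar towards the white line on its top, y across it, z up; it turns with the dial.
- dial_mark (a point): outer end of the white line on the bar's top, 22 mm from the dial's axis. Clockwise seen from above leads to the stop. A click is 15 degrees (24 a turn) and takes about 0.2 N m; let go, the dial falls into the nearest click. It starts 1 to 4 clicks from the stop. The stop's angle on the housing differs from mill to mill and shows nowhere: it must be felt.
- burr (a point): hidden lower burr, 30.0 mm above the table with the dial just at its stop, 0.1 mm higher for each click back: far too fine to read from a measured pose. The stop is a stiff spring washer that begins exactly at click zero; it pushes back with 1.8 N m per radian, steadily rising, where a click is stiffest at first and then gives. Over 11 degrees past its beginning (0.36 N m) the burrs are strained.
- teaspoon: steel teaspoon lying on the table, 139 x 30 x 10 mm, to the right of the mill; loose; origin under its middle
- crescent: crescent-shaped raw biscuit, 77 x 56 x 6 mm, to the right of the mill; loose; origin under its middle
- biscuit: round raw biscuit with a small tab, 68 x 62 x 7 mm, to the left of the mill; loose; origin under its middle
- timer: wind-up kitchen timer, 62 mm across and 58 mm high, to the left of the mill; loose, and no part of the job; origin under its middle

How it is judged:
By the outcome, as a careful person would: the job done as asked, in the order asked, and still so for the second after the job is handed in, with the robot touching nothing.
It also fails if it takes over 56 s, if anything falls off the work surface, if the arm or the gripper's body presses on something with over 40 N, if the wrist force passes 120 N, or if a joint passes its speed limit or range.

## Working session

There is one attempt and no reset: what is moved stays moved. The work goes in short steps, Python scripts to look and compute and a tool call to move; the robot and the scene stay as the last step left them, time stands still between calls to the robot, and variables do not carry over. Pictures are saved under pics/ and viewed, and the job is handed in when it is done.

Besides the shell and the picture viewer there is one more tool, called after "Call:" by a JSON object that holds its "method" and its "body". play_rows: Moves the arm, as the interface text tells. Its arguments: {"type":"object","properties":{"series":{"type":"string"},"grip_force":{"type":"number"}},"required":["series"]}

```bash
mkdir -p pics; ls; python3 - <<'E'
from station import bot
import cv2
s=bot.observe()
for k,v in s.items(): print(k,v)
for n in ["scene","side","wrist"]:
    im=bot.get_image(n); cv2.imwrite(f"pics/{n}0.png",im["color"][:,:,::-1])
    for t in ["mill","dial_grip","dial_mark","hopper_top","timer","teaspoon"]:
        r=bot.landmark_of(n,t); print(n,t,[(x["conf"],x["xyz"]) for x in r[:2]])
print(bot.observe()["clock"])
E
```

```text
pics
clock 0.0
joint_positions [ 1.14551049  0.61592367 -0.01263848  1.42496433  0.00812437  1.10341477
 -0.0404245 ]
qvel [-0.00040853  0.00046068  0.00059361 -0.0014745  -0.00104147 -0.00026001
 -0.00010708]
joint_efforts [ 2.89840182e-04 -4.69210088e+01  2.59203762e-01 -1.71032470e+01
  1.00635749e-02  9.80351324e-03  3.99263939e-06]
ee_pos [ 0.25209655 -0.5982541   0.23011355]
tool_rot [ 2.00277907  0.40756473 -2.00395492]
ft_force [ 0.23950579 -0.27947276  0.05711391]
moment [ 0.00384653 -0.00707817 -0.03540753]
finger_gap 1.0018076151036526
scene mill [(0.77, [0.4657, -0.0935, -0.003])]
scene dial_grip [(0.86, [0.4658, -0.0967, 0.1196])]
scene dial_mark [(0.62, [0.4776, -0.0819, 0.1344])]
scene hopper_top [(0.71, [0.5761, -0.1054, 0.1523])]
scene timer [(0.7, [0.5842, 0.0184, -0.0028]), (0.53, [0.4648, -0.0937, 0.1218])]
scene teaspoon [(0.56, [0.4822, -0.2039, 0.0022])]
side mill []
side dial_grip [(0.75, [0.467, -0.0957, 0.1192])]
side dial_mark [(0.8, [0.4796, -0.0749, 0.1302])]
side hopper_top []
side timer []
side teaspoon [(0.93, [0.4864, -0.2036, -0.0006])]
wrist mill []
wrist dial_grip []
wrist dial_mark []
wrist hopper_top []
wrist timer []
wrist teaspoon []
1.05
```

View pics/scene0.png

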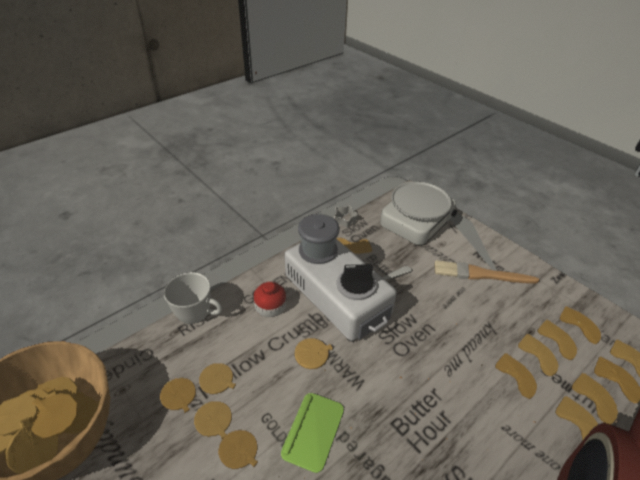

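View pics/side0.png

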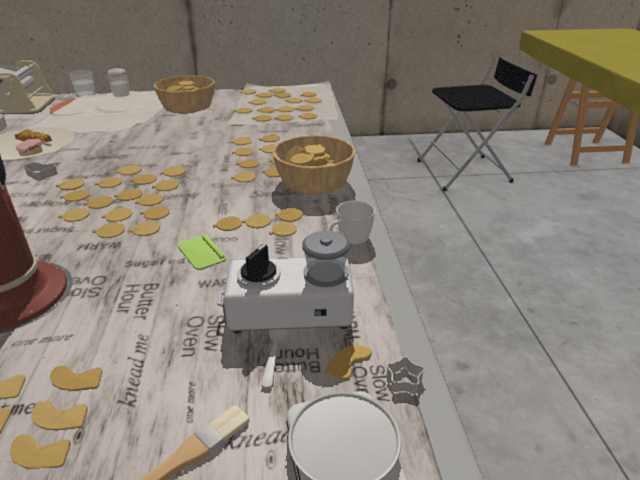

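```bash
cat > h.py <<'E'
from station import bot
import numpy as np, cv2
from scipy.spatial.transform import Rotation as R
def tool():
    s=bot.observe(); return s,R.from_rotvec(s["tool_rot"]).as_matrix()
def proj(im,P):
    return cv2.projectPoints(np.array(P,float).reshape(-1,3),im["rvec"],im["tvec"],im["mtx"],None)[0].reshape(-1,2)
def ray(im,uv,z):
    Rm=cv2.Rodrigues(np.array(im["rvec"]))[0]; C=-Rm.T@np.array(im["tvec"]).ravel()
    d=Rm.T@np.linalg.inv(im["mtx"])@np.array([uv[0],uv[1],1.0]); return C+d*(z-C[2])/d[2]
def st():
    s,M=tool()
    print("t",round(s["clock"],2),"pos",s["ee_pos"].round(4),"x",M[:,0].round(3),"jaw yaw",round(np.degrees(np.arctan2(M[1,1],M[0,1])),2),"F",s["ft_force"].round(2),"M",s["moment"].round(3),"gap",round(s["finger_gap"],3),"q",s["joint_positions"].round(2))
E
python3 - <<'E'
from h import *
st(); s,M=tool(); print(M.round(3))
for n,(c) in {"scene":(357,278),"side":(259,264)}.items():
    im=bot.get_image(n); 
    x,y=c; 
    # overlay predicted bars
    big=cv2.resize(im["color"][y-40:y+40,x-50:x+50,::-1],None,fx=8,fy=8,interpolation=cv2.INTER_CUBIC)
    for a,col in ((45,(0,0,255)),(55,(0,255,0)),(65,(255,0,0))):
        u=np.array([np.cos(np.radians(a)),np.sin(np.radians(a)),0]); C=np.array([.4664,-.0962,.132])
        p=(proj(im,[C-.025*u,C+.025*u])-[x-50,y-40])*8
        cv2.line(big,tuple(map(int,p[0])),tuple(map(int,p[1])),col,1)
    cv2.imwrite(f"pics/{n}1.png",big)
E
```

```text
t 1.05 pos [ 0.2524 -0.599   0.2313] x [ 0.  0. -1.] jaw yaw -67.15 F [ 0.13  0.38 -0.5 ] M [-0.048  0.024 -0.019] gap 1.001 q [ 1.15  0.61 -0.01  1.42  0.01  1.1  -0.04]
[[ 0.     0.388 -0.921]
 [ 0.    -0.921 -0.388]
 [-1.    -0.    -0.   ]]
```

```bash
python3 -c "
import cv2,numpy as np
a=cv2.imread('pics/scene1.png');b=cv2.imread('pics/side1.png')
cv2.imwrite('pics/both1.png',cv2.resize(np.vstack([a,b]),(375,600)) if 0 else cv2.resize(np.hstack([a,b]),(800,320)))"
```

```text
(no output)
```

View pics/scene1.png

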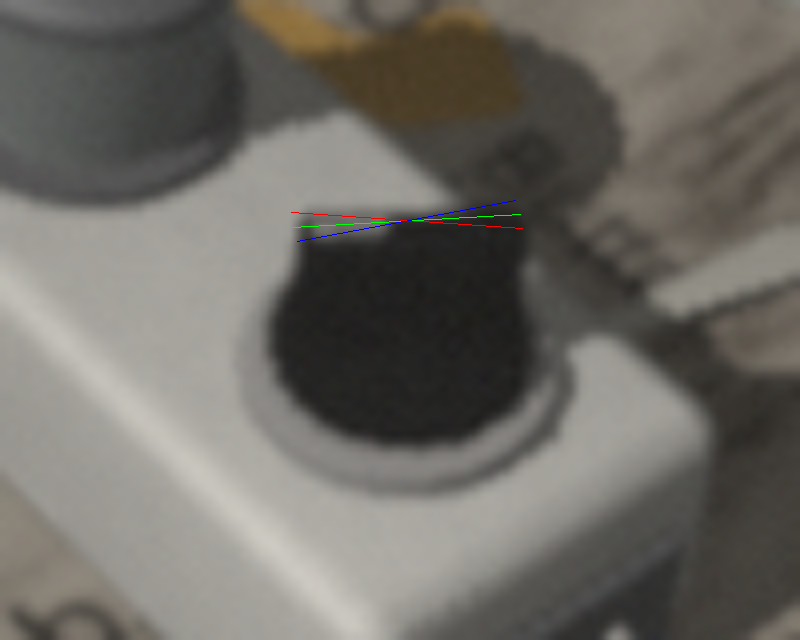

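View pics/side1.png

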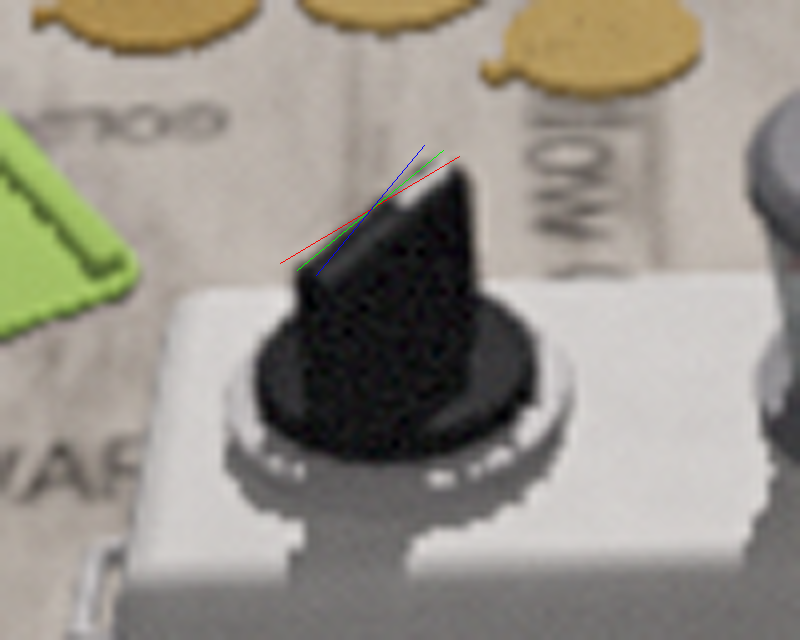

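Call:
{"method": "play_rows", "body": {"series": "1 0 -3.17 -3.27 0;1 0 -3.17 -3.27 0;1 0 -3.17 -3.27 0;1 0 -3.17 -3.27 0;1 0 -3.17 -3.27 0;1 0 -3.17 -3.27 0;1 0 -3.17 -3.27 0;1 0 -3.17 -3.27 0;1 0 -3.17 -3.27 0;1 0 -3.17 -3.27 0;1 0 -3.17 -3.27 0;1 0 -3.17 -3.27 0"}}

```text
clock: 2.65
ee_pos: [0.467, -0.0948, 0.2317]
tool_rot: [2.003, 0.404, -2.001]
ft_force: [0.6, -0.6, -0.2]
finger_gap: 1.0
```

Call:
{"method": "play_rows", "body": {"series": "1 0 0 0 -0.125;1 0 0 0 -0.125;1 0 0 0 -0.125;1 0 0 0 -0.125;1 0 0 0 0"}}

```text
clock: 3.28
ee_pos: [0.4663, -0.0962, 0.2315]
tool_rot: [1.686, 0.811, -1.685]
ft_force: [1.0, -0.2, 0.6]
finger_gap: 0.996
```

```bash
python3 - <<'E'
from h import *
st()
im=bot.get_image("side");print(ray(im,(257.1,251.1),.132))
for t in ["dial_grip","dial_mark"]: print([(x["conf"],x["xyz"]) for x in bot.landmark_of("side",t)[:2]])
im=bot.get_image("scene");print(ray(im,(358.6,266.2),.132))
for t in ["dial_grip","dial_mark"]: print([(x["conf"],x["xyz"]) for x in bot.landmark_of("scene",t)[:2]])
im=bot.get_image("wrist");cv2.imwrite("pics/wrist2.png",im["color"][:,:,::-1])
for t in ["dial_grip","dial_mark"]: print([(x["conf"],x["xyz"]) for x in bot.landmark_of("wrist",t)[:2]])
C=np.array([.467,-.0955,.132]);print(proj(im,[C]))
E
```

```text
t 3.27 pos [ 0.4663 -0.0962  0.2315] x [ 0.  0. -1.] jaw yaw -38.6 F [ 0.99 -0.21  0.58] M [ 0.03  -0.024 -0.003] gap 0.996 q [ 0.34  0.36 -0.24  1.9   0.11  0.89 -0.63]
[ 0.4690101  -0.09935169  0.132     ]
[(0.91, [0.4686, -0.0973, 0.1199]), (0.61, [0.5807, -0.1003, 0.15])]
[(0.88, [0.4799, -0.0764, 0.1274])]
[ 0.46460473 -0.09613739  0.132     ]
[(0.75, [0.465, -0.0971, 0.1214])]
[(0.72, [0.4789, -0.0831, 0.1342])]
[(0.79, [0.4686, -0.0953, 0.1171])]
[(0.9, [0.4792, -0.081, 0.1337])]
[[317.11515516 239.56408507]]
```

View pics/wrist2.png

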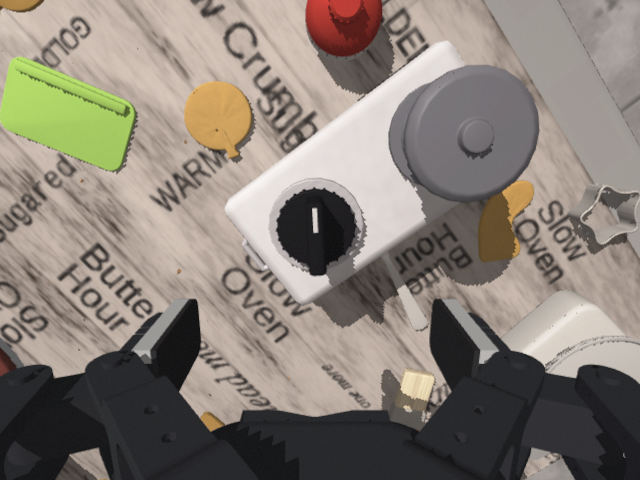

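```bash
python3 - <<'E'
from h import *
st()
im=bot.get_image("wrist");c=im["color"][170:300,250:390,::-1].copy()
big=cv2.resize(c,None,fx=5,fy=5,interpolation=cv2.INTER_CUBIC)
for a,col in ((50,(0,0,255)),(53,(0,255,0))):
  C=np.array([.467,-.0965,0])
  u=np.array([np.cos(np.radians(a)),np.sin(np.radians(a)),0]);w=np.array([-u[1],u[0],0])
  P=[C+[0,0,.132]+sx*.025*u+sy*.006*w for sx,sy in((1,1),(1,-1),(-1,-1),(-1,1))]
  cv2.polylines(big,[((proj(im,P)-[250,170])*5).astype(int)],True,col,1)
t=np.linspace(0,6.28,60)
for r,z in((.029,.098),(.036,.09)):
  cv2.polylines(big,[((proj(im,np.c_[C[0]+r*np.cos(t),C[1]+r*np.sin(t),0*t+z])-[250,170])*5).astype(int)],True,(255,255,0),1)
cv2.imwrite("pics/wrist3.png",big[:600])
E
```

```text
t 3.73 pos [ 0.4663 -0.096   0.2314] x [ 0.  0. -1.] jaw yaw -38.51 F [-0.25  0.06 -0.31] M [ 0.031 -0.041  0.023] gap 1.002 q [ 0.33  0.36 -0.24  1.9   0.11  0.89 -0.63]
```

View pics/wrist3.png

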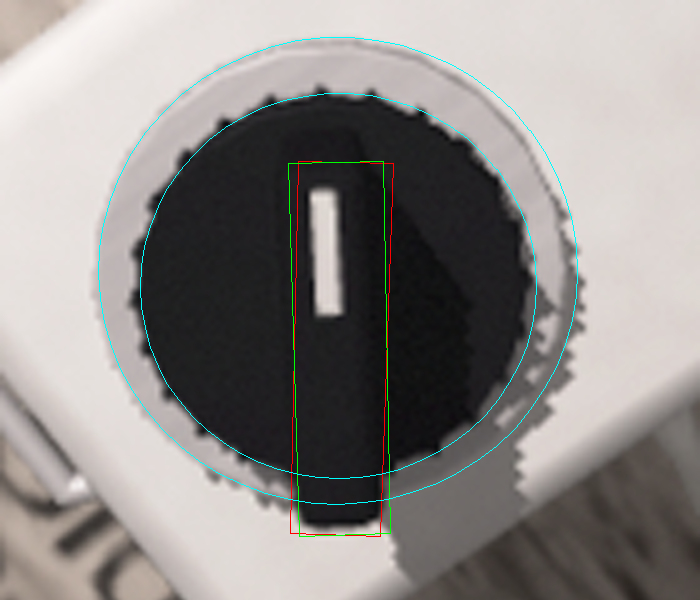

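Call:
{"method": "play_rows", "body": {"series": "0.5 0 0 0 -0.04;0.5 1.2 0 0 0;0.5 1.2 0 0 0;0.5 1.2 0 0 0;0.5 1.2 0 0 0;0.5 1.2 0 0 0;0.5 1.2 0 0 0;0.5 1.2 0 0 0;0.5 1.2 0 0 0;0.5 1.2 0 0 0;0.5 1.2 0 0 0;0.5 0.7 0 0 0"}}

```text
clock: 5.28
ee_pos: [0.466, -0.096, 0.1034]
tool_rot: [1.657, 0.841, -1.658]
ft_force: [0.1, 0.0, 0.1]
finger_gap: 0.499
```

```bash
python3 - <<'E'
from h import *
st()
im=bot.get_image("wrist");cv2.imwrite("pics/wrist4.png",im["color"][:,:,::-1])
E
```

```text
t 5.28 pos [ 0.466  -0.096   0.1034] x [-0.001  0.    -1.   ] jaw yaw -36.21 F [0.05 0.04 0.07] M [0.054 0.083 0.008] gap 0.499 q [ 0.29  0.55 -0.2   2.05  0.19  0.56 -0.67]
```

View pics/wrist4.png

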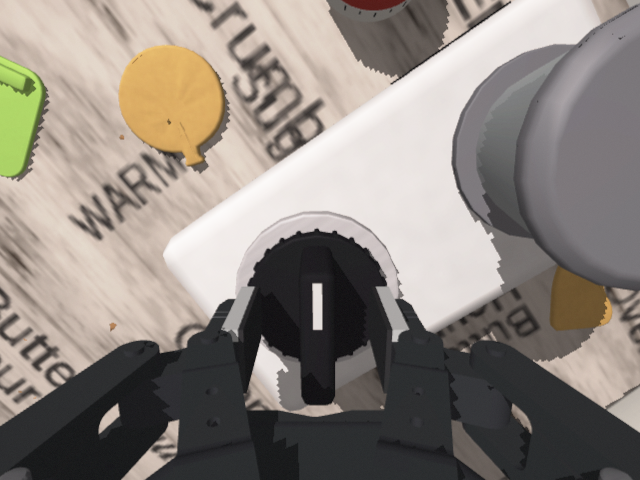

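Call:
{"method": "play_rows", "body": {"series": "0 0 0 0 0;0 0 0 0 0;0 0 0 0 0;0 0 0 0 0;0 0 0 0 0", "grip_force": 50}}

```text
clock: 5.95
ee_pos: [0.4669, -0.0962, 0.1048]
tool_rot: [1.658, 0.84, -1.656]
ft_force: [1.0, -1.1, 2.7]
finger_gap: 0.131
```

```bash
python3 - <<'E'
from h import *
st();bot.get_image("wrist");st();bot.get_image("wrist");st()
E
```

```text
t 5.95 pos [ 0.4669 -0.0962  0.1048] x [ 0.001 -0.    -1.   ] jaw yaw -36.21 F [ 1.   -1.13  2.66] M [-0.175 -0.12   0.047] gap 0.131 q [ 0.29  0.54 -0.2   2.05  0.19  0.56 -0.67]
t 6.0 pos [ 0.4669 -0.0962  0.1047] x [ 0.001 -0.    -1.   ] jaw yaw -36.21 F [ 0.73 -1.19  2.98] M [-0.151 -0.094  0.037] gap 0.134 q [ 0.29  0.54 -0.2   2.05  0.19  0.56 -0.67]
t 6.05 pos [ 0.4669 -0.0962  0.1047] x [ 0.001 -0.    -1.   ] jaw yaw -36.21 F [ 1.34 -0.95  2.94] M [-0.115 -0.114  0.013] gap 0.132 q [ 0.29  0.54 -0.2   2.05  0.19  0.56 -0.67]
```

Call:
{"method": "play_rows", "body": {"series": "0 0 0 0 0.04;0 0 0 0 0"}}

```text
clock: 6.3
ee_pos: [0.4669, -0.0962, 0.1047]
tool_rot: [1.686, 0.811, -1.684]
ft_force: [1.5, -1.0, 4.0]
finger_gap: 0.13
```

```bash
python3 -c "from h import *;st()"
```

```text
t 6.3 pos [ 0.4669 -0.0962  0.1047] x [ 0.001 -0.    -1.   ] jaw yaw -38.53 F [ 1.54 -1.    4.01] M [-0.21  -0.152  0.078] gap 0.13 q [ 0.29  0.54 -0.19  2.05  0.18  0.56 -0.7 ]
```

Call:
{"method": "play_rows", "body": {"series": "0 0 0 0 0.04;0 0 0 0 0"}}

```text
clock: 6.55
ee_pos: [0.4669, -0.0962, 0.1047]
tool_rot: [1.713, 0.782, -1.711]
ft_force: [1.5, -1.0, 5.2]
finger_gap: 0.134
```

```bash
python3 -c "from h import *;st()"
```

```text
t 6.55 pos [ 0.4669 -0.0962  0.1047] x [ 0.001 -0.    -1.   ] jaw yaw -40.84 F [ 1.5  -0.96  5.17] M [-0.283 -0.125  0.032] gap 0.134 q [ 0.28  0.54 -0.17  2.05  0.17  0.56 -0.73]
```

Call:
{"method": "play_rows", "body": {"series": "0 0 0 0 0.04;0 0 0 0 0"}}

```text
clock: 6.8
ee_pos: [0.4669, -0.0963, 0.1047]
tool_rot: [1.74, 0.752, -1.737]
ft_force: [1.6, 0.1, 5.8]
finger_gap: 0.13
```

```bash
python3 -c "from h import *;st()"
```

```text
t 6.8 pos [ 0.4669 -0.0963  0.1047] x [ 0.001 -0.    -1.   ] jaw yaw -43.15 F [1.59 0.1  5.77] M [-0.208 -0.172  0.015] gap 0.13 q [ 0.27  0.54 -0.16  2.05  0.16  0.56 -0.76]
```

Call:
{"method": "play_rows", "body": {"series": "0 0 0 0 0.04;0 0 0 0 0"}}

```text
clock: 7.05
ee_pos: [0.467, -0.0963, 0.1047]
tool_rot: [1.766, 0.722, -1.764]
ft_force: [0.6, -1.5, 4.9]
finger_gap: 0.127
```

```bash
python3 -c "from h import *;st();im=bot.get_image('wrist');cv2.imwrite('pics/w5.png',im['color'][:,:,::-1]);st();bot.get_image('side');st()"
```

```text
t 7.05 pos [ 0.467  -0.0963  0.1047] x [ 0.002 -0.    -1.   ] jaw yaw -45.47 F [ 0.61 -1.45  4.9 ] M [-0.304 -0.133 -0.07 ] gap 0.127 q [ 0.26  0.54 -0.15  2.05  0.15  0.56 -0.79]
t 7.1 pos [ 0.467  -0.0963  0.1047] x [ 0.002 -0.    -1.   ] jaw yaw -45.45 F [ 0.56 -1.28  4.11] M [-0.245 -0.192 -0.079] gap 0.13 q [ 0.26  0.54 -0.15  2.05  0.15  0.56 -0.79]
t 7.15 pos [ 0.467  -0.0963  0.1047] x [ 0.002 -0.    -1.   ] jaw yaw -45.45 F [ 0.54 -1.77  4.83] M [-0.3   -0.196 -0.027] gap 0.129 q [ 0.26  0.54 -0.15  2.05  0.15  0.56 -0.79]
```

View pics/w5.png

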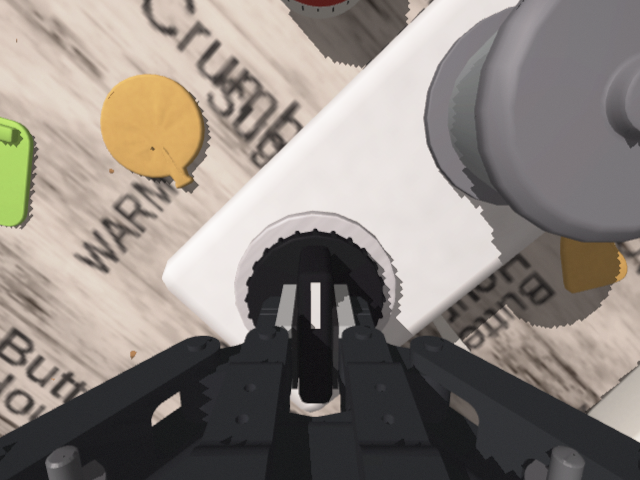

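```bash
cat >> h.py <<'E'
def av(n=4):
    L=[];Y=[]
    for i in range(n):
        s,M=tool();L.append(np.r_[s["ft_force"],s["moment"]]);Y.append(np.degrees(np.arctan2(M[1,1],M[0,1])))
        if i<n-1: bot.get_image("wrist")
    L=np.array(L);print("t",round(s["clock"],2),"yaw",round(np.mean(Y),2),"Mz",L[:,5].mean().round(3),L[:,5].round(3),"F",L[:,:3].mean(0).round(1),"gap",round(s["finger_gap"],3))
E
```

Call:
{"method": "play_rows", "body": {"series": "0 0 0 0 0.05;0 0 0 0 0.05;0 0 0 0 0"}}

```text
clock: 7.52
ee_pos: [0.467, -0.0963, 0.1047]
tool_rot: [1.83, 0.644, -1.828]
ft_force: [0.2, -2.0, 4.6]
finger_gap: 0.129
```

```bash
python3 -c "from h import *;av()"
```

```text
t 7.67 yaw -51.11 Mz 0.024 [0.026 0.035 0.029 0.007] F [ 1.4 -1.6  5.2] gap 0.129
```

Call:
{"method": "play_rows", "body": {"series": "0 0 0 0 0.04;0 0 0 0 0"}}

```text
clock: 7.92
ee_pos: [0.467, -0.0963, 0.1047]
tool_rot: [1.856, 0.613, -1.853]
ft_force: [2.0, -1.3, 5.2]
finger_gap: 0.136
```

```bash
python3 -c "from h import *;av()"
```

```text
t 8.07 yaw -53.37 Mz 0.09 [0.104 0.045 0.108 0.101] F [ 1.6 -1.6  5.2] gap 0.127
```

Call:
{"method": "play_rows", "body": {"series": "0 0 0 0 0.04;0 0 0 0 0"}}

```text
clock: 8.32
ee_pos: [0.467, -0.0964, 0.1047]
tool_rot: [1.881, 0.579, -1.878]
ft_force: [1.4, -2.2, 5.8]
finger_gap: 0.126
```

```bash
python3 -c "from h import *;av()"
```

```text
t 8.47 yaw -55.68 Mz 0.047 [0.039 0.029 0.079 0.04 ] F [ 1.3 -1.9  5.5] gap 0.128
```

Call:
{"method": "play_rows", "body": {"series": "0 0 0 0 0.06;0 0 0 0 0.06;0 0 0 0 0.065;0 0 0 0 0"}}

```text
clock: 8.98
ee_pos: [0.4671, -0.0965, 0.1047]
tool_rot: [1.995, 0.417, -1.991]
ft_force: [1.5, -1.8, 5.0]
finger_gap: 0.13
```

```bash
python3 -c "from h import *;av()"
```

```text
t 9.12 yaw -66.29 Mz 0.06 [0.05  0.071 0.072 0.048] F [ 1.  -1.9  5.1] gap 0.129
```

Call:
{"method": "play_rows", "body": {"series": "0 0 0 0 0.04;0 0 0 0 0"}}

```text
clock: 9.38
ee_pos: [0.4671, -0.0965, 0.1047]
tool_rot: [2.018, 0.38, -2.015]
ft_force: [0.3, -2.3, 6.5]
finger_gap: 0.128
```

```bash
python3 -c "from h import *;av()"
```

```text
t 9.53 yaw -68.56 Mz 0.125 [0.124 0.143 0.094 0.137] F [ 1.5 -2.1  5.5] gap 0.13
```

Call:
{"method": "play_rows", "body": {"series": "0 0 0 0 0.04;0 0 0 0 0"}}

```text
clock: 9.78
ee_pos: [0.4671, -0.0966, 0.1047]
tool_rot: [2.042, 0.342, -2.038]
ft_force: [0.8, -1.7, 5.1]
finger_gap: 0.131
```

```bash
python3 -c "from h import *;av()"
```

```text
t 9.93 yaw -70.88 Mz 0.046 [0.001 0.044 0.039 0.098] F [ 1.4 -1.9  5.2] gap 0.128
```

Call:
{"method": "play_rows", "body": {"series": "0 0 0 0 0.06;0 0 0 0 0.06;0 0 0 0 0.06;0 0 0 0 0"}}

```text
clock: 10.42
ee_pos: [0.4672, -0.0967, 0.1047]
tool_rot: [2.143, 0.163, -2.139]
ft_force: [0.6, -1.9, 4.1]
finger_gap: 0.128
```

```bash
python3 -c "from h import *;av()"
```

```text
t 10.57 yaw -81.18 Mz 0.007 [-0.009 -0.02   0.007  0.05 ] F [ 1.5 -2.4  4.8] gap 0.133
```

Call:
{"method": "play_rows", "body": {"series": "0 0 0 0 0.04;0 0 0 0 0"}}

```text
clock: 10.82
ee_pos: [0.4672, -0.0967, 0.1047]
tool_rot: [2.164, 0.122, -2.16]
ft_force: [1.8, -2.6, 5.4]
finger_gap: 0.131
```

```bash
python3 -c "from h import *;av()"
```

```text
t 10.97 yaw -83.45 Mz 0.078 [0.11  0.061 0.066 0.077] F [ 2.  -2.6  5.3] gap 0.131
```

Call:
{"method": "play_rows", "body": {"series": "0 0 0 0 0.04;0 0 0 0 0"}}

```text
clock: 11.22
ee_pos: [0.4672, -0.0968, 0.1047]
tool_rot: [2.185, 0.08, -2.181]
ft_force: [1.9, -1.9, 6.3]
finger_gap: 0.131
```

```bash
python3 -c "from h import *;av()"
```

```text
t 11.38 yaw -85.72 Mz 0.164 [0.165 0.195 0.136 0.161] F [ 1.9 -2.3  5.2] gap 0.131
```

Call:
{"method": "play_rows", "body": {"series": "0 0 0 0 0.035;0 0 0 0 0"}}

```text
clock: 11.62
ee_pos: [0.4672, -0.0968, 0.1047]
tool_rot: [2.203, 0.043, -2.198]
ft_force: [1.2, -3.2, 5.2]
finger_gap: 0.126
```

```bash
python3 -c "from h import *;av()"
```

```text
t 11.78 yaw -87.7 Mz 0.208 [0.235 0.222 0.183 0.192] F [ 1.2 -2.7  5. ] gap 0.132
```

Call:
{"method": "play_rows", "body": {"series": "0 0 0 0 -0.1;0 0 0 0 -0.1;0 0 0 0 -0.1;0 0 0 0 -0.1;0 0 0 0 -0.1;0 0 0 0 -0.1;0 0 0 0 -0.1;0 0 0 0 -0.1;0 0 0 0 -0.1;0 0 0 0 -0.1;0 0 0 0 -0.1;0 0 0 0 0"}}

```text
clock: 13.28
ee_pos: [0.4667, -0.0962, 0.1047]
tool_rot: [1.519, 0.973, -1.518]
ft_force: [2.5, -1.6, 5.8]
finger_gap: 0.13
```

```bash
python3 -c "from h import *;av()"
```

```text
t 13.43 yaw -24.68 Mz 0.052 [0.052 0.052 0.071 0.034] F [ 1.5 -1.3  6.2] gap 0.131
```

Call:
{"method": "play_rows", "body": {"series": "0 0 0 0 -0.08;0 0 0 0 -0.08;0 0 0 0 -0.08;0 0 0 0 -0.08;0 0 0 0 0"}}

```text
clock: 14.05
ee_pos: [0.4665, -0.096, 0.1047]
tool_rot: [1.29, 1.155, -1.29]
ft_force: [0.5, -2.1, 6.1]
finger_gap: 0.133
```

```bash
python3 -c "from h import *;av();im=bot.get_image('wrist');cv2.imwrite('pics/w6.png',im['color'][:,:,::-1])"
```

```text
t 14.2 yaw -6.35 Mz 0.071 [0.057 0.13  0.045 0.053] F [ 0.6 -1.4  6.4] gap 0.127
```

View pics/w6.png

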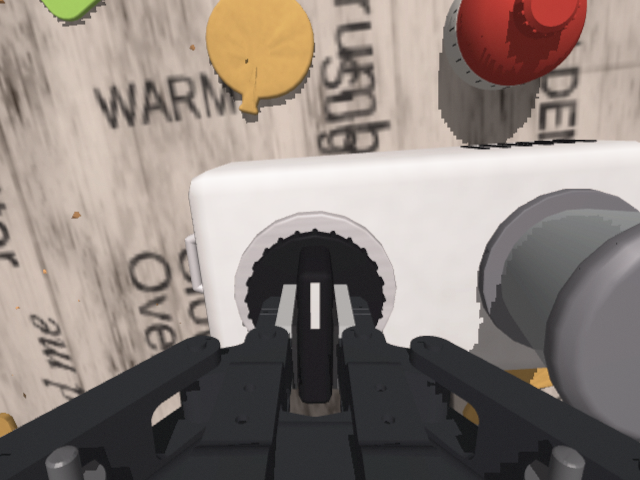

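Call:
{"method": "play_rows", "body": {"series": "0.5 0 0 0 0;0.5 0 0 0 0;0.5 0 0 0 0;0.5 0 0 0 0"}}

```text
clock: 14.75
ee_pos: [0.466, -0.0959, 0.1041]
tool_rot: [1.291, 1.155, -1.292]
ft_force: [-0.2, 0.1, 0.8]
finger_gap: 0.501
```

Call:
{"method": "play_rows", "body": {"series": "0.5 -0.5 0 0 0;0.5 -1.2 0 0 0;0.5 -1.2 0 0 0;0.5 -1.2 0 0 0;0.5 -1.2 0 0 0;0.5 -1.2 0 0 0;0.5 -1.2 0 0 0;0.5 -1.2 0 0 0;0.5 -1.2 0 0 0;0.5 -1.2 0 0 0;0.5 -1.2 0 0 0;0.5 0 0 0 0"}}

```text
clock: 16.25
ee_pos: [0.4669, -0.096, 0.2304]
tool_rot: [1.292, 1.152, -1.29]
ft_force: [-0.2, -0.2, 0.0]
finger_gap: 0.501
```

```bash
python3 - <<'E'
from h import *
st()
im=bot.get_image("wrist");cv2.imwrite("pics/w7.png",im["color"][:,:,::-1])
for t in ["dial_grip","dial_mark"]: print([(x["conf"],x["xyz"]) for x in bot.landmark_of("wrist",t)[:2]])
big=cv2.resize(im["color"][170:290,250:390,::-1].copy(),None,fx=5,fy=5,interpolation=cv2.INTER_CUBIC)
for a,col in ((69,(0,0,255)),(84,(0,255,0)),(99,(255,0,0))):
  u=np.array([np.cos(np.radians(a)),np.sin(np.radians(a)),0]);w=np.array([-u[1],u[0],0]);C=np.array([.4666,-.096,.132])
  P=[C+sx*.025*u+sy*.006*w for sx,sy in((1,1),(1,-1),(-1,-1),(-1,1))]
  cv2.polylines(big,[((proj(im,P)-[250,170])*5).astype(int)],True,col,1)
cv2.imwrite("pics/w8.png",big)
E
```

```text
t 16.25 pos [ 0.4669 -0.096   0.2304] x [ 0.002 -0.    -1.   ] jaw yaw -6.42 F [-0.21 -0.2   0.03] M [ 0.011  0.007 -0.003] gap 0.501 q [ 0.48  0.38 -0.45  1.9   0.2   0.9  -0.17]
[(0.79, [0.4673, -0.099, 0.1173]), (0.27, [0.4676, -0.0757, 0.134])]
[(0.56, [0.4667, -0.0749, 0.1319])]
```

View pics/w8.png

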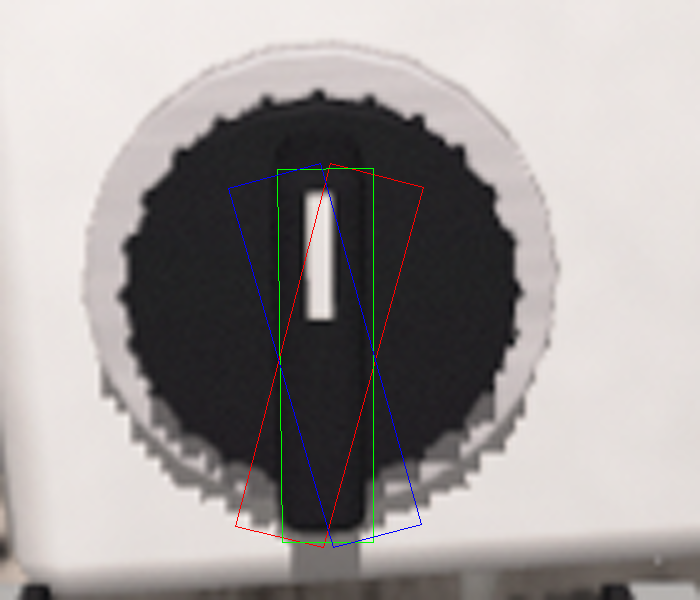

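View pics/w7.png

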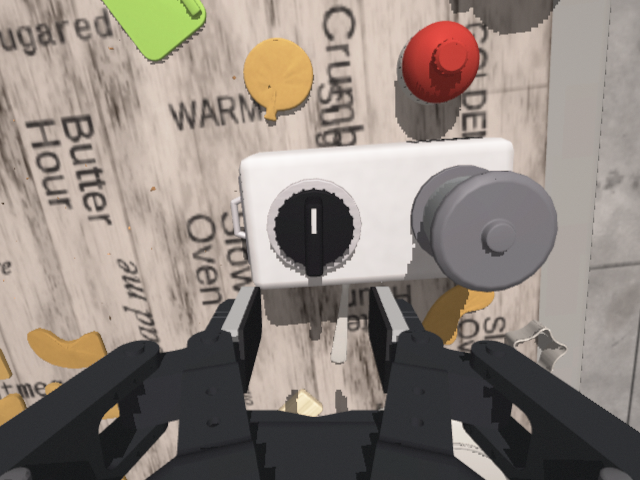

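```bash
python3 -c "
from station import bot
print(bot.finish_job())"
```

```text
the job is handed in; nothing more can be done
None
```

The dial was turned clockwise to its stop and then back exactly five clicks. It was let go, the gripper was lifted clear, and the job was handed in at about 16 s of the allowed 56.

- **Finding the stop:** The first three clicks each peaked and then gave. From a jaw yaw of −81.2° the torque instead rose steadily: 0.01, 0.08, 0.16, then 0.21 N m at 6.5° in. That is about 1.8 N m per radian, as the stop should be, and well short of the 11° (0.36 N m) that strains the burrs. So the dial started three clicks from the stop.
- **Turning back:** I turned to a yaw of −6.35°, which is 75° back from where the stop begins. The torque there was small, about 0.07 N m.
- **Check after release:** The wrist picture shows the bar at about 84°, against 54° at the start. That is two clicks net, which matches three to the stop and five back.
- **Surroundings:** The biscuit, timer and teaspoon showed no sign of being disturbed in the last picture. I did not measure their positions again. The gripper was touching nothing, with forces near zero.

No checks failed. The side and scene cameras placed the dial's axis 4 to 5 mm apart, so I settled the grip position and angle from the wrist camera.

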